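# Load the shaker and latch its guard

### The arm

A 6-joint arm with a two-finger parallel gripper is mounted at the origin on the work surface. World frame = base frame: x ahead of the robot, y to its left, z up, the work surface at z = 0. Lengths are in m, angles in degrees, forces in N, time in s.
With the tool pointing down it reaches from about 0.35 to 0.875 m from the base axis. Payload 4.2 kg.
Tool frame: the origin (TCP) lies on the front face of the gripper's body, between the roots of the fingers; the fingertips stand 70 mm ahead of it and the grasp point (between the pads) lies 51 mm ahead of it (r.nose_length is the distance from the TCP to the fingertips, in m); z points along the fingers, y is the direction in which the jaws open and shut (so a half turn about z gives the same grasp; the last joint's range is limited). The gripper opens to 87 mm and grips with 3 to 60 N. Pads are 19 mm wide; open, the fingers measure 117 mm over their backs; the gripper's body (75 mm by 190 mm) begins 51 mm behind the grasp point.
Start: joints at [84.374, 22.042, 0.453, 0, -68.411, -14.817], TCP at [0.218, 0.586, 0.292] pointing down, gripper open.
Joint ranges: [-179.83, 179.83], [-69.29, 118.12], [-61.27, 80.66], [-181.25, 117.63], [-171.15, -9.14], [-177.46, 177.46]. Speed limits (degrees/s): [159.86, 159.86, 180, 180, 180, 180].

### API

Orientations are given as a 3x3 rotation matrix whose columns are the frame's x, y, z axes.
In Python, from station import telemetry, capture, order, r gives the robot as it stands.
- The arm moves only by the tool drive_tool, never from a script. Its argument "series" is a list of rows, each a list of 4 numbers: the shift along the tool's x, y, z as a fraction of full scale, then the turn about the tool's z as a fraction of full scale. In form: [[dx, dy, dz, turn], ...]. A call has 1 to 10 rows; each row is the pose to reach, as a shift and turn from the pose commanded when the call began, along the tool's axes at that moment; what a row does not reach only later rows make up. Full scale, the value 1, is 0.12 m for a shift and 2 rad for a turn. A row lasts 1/8 s, in which the tool goes at most 62.5 mm and 10.7 degrees, less where a joint would pass 70% of its speed; a pose out of reach is approached as far as the arm can. A call with a number of a shift or a turn outside -1 to 1 is refused whole. A call with a gripper value outside its range is refused whole. "fingers" is the finger opening in mm, from 0 to 87, set as the call begins (left out, the last holds). The fingers move at their own pace and stop on an object; the grip force is fixed at half the most. Time passes only in rows, so rows that repeat a pose let the fingers close. It gives the time, the measured TCP pose, the force and the opening at its end, in the units of the state.
- telemetry.sense(): the state, without advancing time (a new reading comes with each control period).
- capture(name): name is "scene" or "top" or "wrist"; returns a dict with "color" (400x640x3 uint8, blue, green, red), "fx", "fy", "cx", "cy" (pixels), "k1" (the pictures are not rectified: a ray, as slopes to the right and down, at radius r is drawn at 1 + k1 r^2 times it, then the intrinsics apply), "eye" and "attitude" of the camera in the world; the wrist camera has in their place "mount" (4x4, takes a point from camera to tool coordinates, whose origin is the TCP and whose axes are the flange's). Camera axes: x right, y up, looking along -z (the intrinsics and any distortion apply to the point x, -y, -z); pixel columns grow to the right and rows downward; lengths in m; the calibration is good to about 2 mm. A picture is of the moment at which its call begins: read the wrist's pose just before it. There is no depth.
- order.finish_job(): hands the job in, once; it reports no verdict.
The state is a dict: "time_s": time; "joints": joint angles; "joint_velocities": joint speeds; "effort": joint torques, N m; "tcp_pos": TCP position; "ee_rot": TCP orientation; "wrist_force": force on the tool from outside, world axes, zero at the start; "moment": the same for the moment, N m; "gripper_width": opening from 0.0 (shut) to 1.0 (fully open).
Only numpy, scipy, OpenCV 4.12 (cv2) and the standard library are available. Lean on these libraries where they do the work, as an engineer would, in place of code of your own. Each camera call takes 0.05 s, during which the arm holds its last target. There are 200 camera calls.

### The job

Lift the tube carrier off the bench and set it gently down into the bay of the bench shaker, then gently push the clear sliding guard shut over it until its latch catches with a click, and let go. The guard must stay shut by itself; never push it with more than about 20 N, and leave the tip box, flask and tape roll where they are.

Things in the scene. Friction and masses are not known exactly. Their poses are not given: they have to be found in the camera images.
- carrier_center (a point): Centre of the loose aluminium tube carrier (about 200 g), 35 mm above its underside. Block 50 mm along x, 70 along y, 34 high; six white caps 9 mm high in rows at y = +-26 mm. An upright grip fin in the middle, 12 mm thick along x, 30 long along y, ends 35 mm above this point: pinch it along x. The block's top is free within 20 mm in y. It stands on the bench right or left of the shaker.
- bay (a point): Centre of the floor of the rectangular bay in the shaker's grey deck; axes are the shaker's. Bay 56 mm along x, 76 along y, 18 deep; this floor is 52 mm above the bench. The carrier sits in it with its underside on this point and its long side (y) along the bay's y, either way round.
- guard (a joint): Closing travel (m) of the clear tunnel-shaped guard, 108 mm along x, 130 along y, 64 high over the deck, sliding along the shaker's +y. 0 = fully open; starts at 0 to 0.03. Friction about 1.5 N; it stays where it is left, but from 30 mm before the catch two sprung rods push it back with 4 to 6 N, and throw it back over 15 mm if it is let go unlatched. More than 20 N on the guard is too much.
- guard_tab (a point): Middle of the -y face of the upright white push tab on the guard's roof at its trailing (-y) edge; shaker's axes. Tab 70 mm along x, 10 thick, 18 mm up and down from here; the guard's wall goes on flush below. Push it to +y: in the last 15 mm the push rises to about 10 N, at the click it falls to about 7, 1 mm on a rubber stop adds 4 N/mm. So a slow push stopped at 13 N has latched it.
- tip_box: Bystander: white tip box with an orange top, 120 x 85 x 57 mm, origin at the middle of its underside. On the other side of the shaker from the carrier. Leave alone.
- flask: Bystander: glass bottle with a blue cap, 74 mm across, 150 mm high, origin at the middle of its underside, beyond the bench space right of the shaker. Leave alone.
- tape: Bystander: roll of orange tape, 72 mm across, 19 mm high, origin at the middle of its underside, beyond the bench space left of the shaker. Leave alone.
- shaker: Fixed white bench shaker, 180 mm along x, 370 along y, deck 70 mm high; origin: middle of its underside; the bay is 40 mm to +y of it. At its +y end stands the keeper, an end block with a steel latch pawl on top, rods and a rubber stop. The keeper is set differently each time: the latch catches at a guard travel anywhere from 0.138 to 0.162.
Things that resemble listed ones, but are neither listed nor needed, are in the scene too. There is more than one size of the part that bears carrier_center; the job needs the largest.

How it is judged:
By the outcome, as a careful person would: the job done as asked, in the order asked, and still so for the second after the job is handed in, with the robot touching nothing.
It also fails if it takes over 70 s, if anything falls off the work surface, if the arm or the gripper's body presses on something with over 40 N, if the wrist force passes 120 N, or if a joint passes its speed limit or range.

## Working session

There is one attempt and no reset: what is moved stays moved. The work goes in short steps, Python scripts to look and compute and a tool call to move; the robot and the scene stay as the last step left them, time stands still between calls to the robot, and variables do not carry over. Pictures are saved under pics/ and viewed, about 8 in all and at most 12, crops included, and the job is handed in when it is done.

Besides the shell and the picture viewer there is one more tool, called as a command line: name --pt "numbers of a row" for each row, then --argument value for the rest. drive_tool: Moves the arm, as the interface text tells. Shift numbers are shares of 0.12 m and turn numbers shares of 2 rad, none past 1 either way. Its arguments: {"type":"object","properties":{"series":{"type":"array","items":{"type":"array","items":{"type":"number","minimum":-1,"maximum":1}}},"fingers":{"type":"number"}},"required":["series"]}

```bash
mkdir -p pics; ls; python3 - <<'E'
from station import telemetry, capture, order, r
import cv2,numpy as np
s=telemetry.sense()
for k,v in s.items(): print(k,np.round(v,3).tolist())
for n in ("scene","top","wrist"):
    c=capture(n); cv2.imwrite(f"pics/{n}0.png",c["color"])
    print(n,{k:np.round(v,4).tolist() for k,v in c.items() if k!="color"})
E
```

```text
pics
time_s 0.0
joints [84.374, 22.09, 0.38, -0.029, -68.41, -14.817]
joint_velocities [-0.051, 0.036, -0.044, 0.114, 0.01, -0.004]
effort [0.001, -39.066, 18.741, 4.22, 0.011, -0.0]
tcp_pos [0.218, 0.585, 0.291]
ee_rot [[0.937, -0.349, -0.001], [-0.349, -0.937, -0.002], [0.0, 0.002, -1.0]]
wrist_force [-1.602, -0.365, -0.424]
moment [-0.035, -0.002, -0.029]
gripper_width 0.998
scene {'fx': 429.1155, 'fy': 429.1155, 'cx': 318.895, 'cy': 200.6873, 'k1': -0.0698, 'eye': [0.9085, -0.6269, 0.7359], 'attitude': [[0.8566, -0.3255, 0.4004], [0.5159, 0.5533, -0.654], [-0.0086, 0.7667, 0.6419]]}
top {'fx': 500.2492, 'fy': 500.2492, 'cx': 318.797, 'cy': 197.8633, 'k1': -0.0073, 'eye': [0.4238, 0.0001, 1.3707], 'attitude': [[-0.0004, 0.9974, -0.0717], [-1.0, 0.0002, 0.0081], [0.0081, 0.0717, 0.9974]]}
wrist {'fx': 277.6425, 'fy': 277.6425, 'cx': 319.493, 'cy': 199.4657, 'k1': -0.0381, 'mount': [[-0.0006, 0.9534, 0.3016, 0.0836], [1.0, 0.0006, -0.0, 0.0003], [-0.0002, 0.3016, -0.9534, -0.0908], [0.0, 0.0, 0.0, 1.0]]}
```

View pics/top0.png

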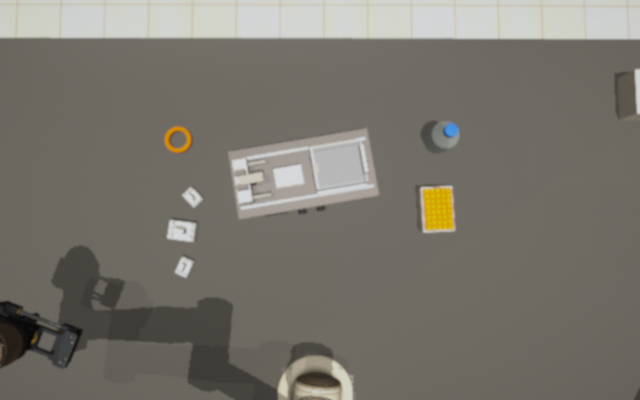

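View pics/scene0.png

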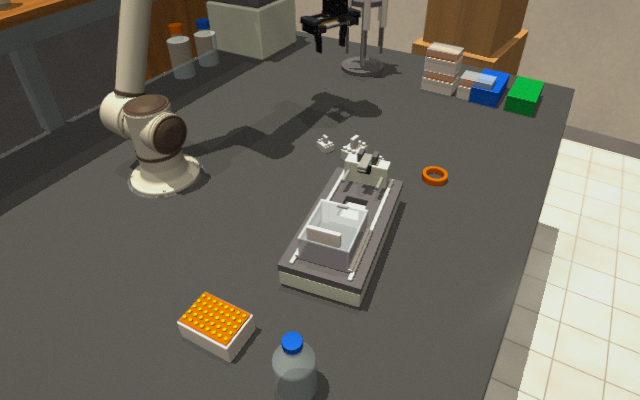

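Top view: three similar carriers at (192,197), (181,231) and (184,267). The middle one, about 28x20 px at ~365 px/m (roughly 70x50 mm), looks largest. The shaker is centred at (303,173) with its keeper at the left end (241,180), so its +y points image-left. The guard is open at the right (340,165). The tape (178,139), tip box (437,209) and flask (445,135) are clear of the work.

```bash
cat > h.py <<'E'
from station import telemetry, capture, order, r
import cv2,numpy as np
from scipy.optimize import least_squares
def cam(n):
    s=telemetry.sense(); c=capture(n)
    if n=="wrist":
        T=np.eye(4);T[:3,:3]=s["ee_rot"];T[:3,3]=s["tcp_pos"];M=T@np.array(c["mount"])
        c["eye"],c["attitude"]=M[:3,3],M[:3,:3]
    c["eye"]=np.array(c["eye"]);c["attitude"]=np.array(c["attitude"]);return c
def K(c): return np.array([[c["fx"],0,c["cx"]],[0,c["fy"],c["cy"]],[0,0,1]]),np.array([c["k1"],0,0,0.])
def proj(c,P):
    q=(np.atleast_2d(P)-c["eye"])@c["attitude"]*[1,-1,-1]
    k,d=K(c);return cv2.projectPoints(q,np.zeros(3),np.zeros(3),k,d)[0].reshape(-1,2)
def ray(c,uv):
    k,d=K(c);u=cv2.undistortPoints(np.array(uv,float).reshape(-1,1,2),k,d).reshape(-1,2)
    v=np.c_[u[:,0],-u[:,1],-np.ones(len(u))]@c["attitude"].T
    return v/np.linalg.norm(v,axis=1)[:,None]
def atz(c,uv,z):
    v=ray(c,uv);return c["eye"]+v*((z-c["eye"][2])/v[:,2:])
def tri(obs):
    A=0;b=0
    for c,uv in obs:
        v=ray(c,[uv])[0];Q=np.eye(3)-np.outer(v,v);A=A+Q;b=b+Q@c["eye"]
    return np.linalg.solve(A,b)
def crop(im,x0,y0,x1,y1,s): return cv2.resize(im[y0:y1,x0:x1],None,fx=s,fy=s,interpolation=cv2.INTER_CUBIC)
E
python3 - <<'E'
from h import *
c=cam("top");s=cam("scene");im=c["color"]
a=crop(im,160,180,215,285,5);b=crop(s["color"],310,125,410,200,5)
m=np.zeros((525,785,3),np.uint8);m[:525,:275]=a;m[:375,280:780]=b;cv2.imwrite("pics/m1.png",m)
print(atz(c,[[192,197],[181,231],[184,267]],.04).round(3))
print("shaker corners",atz(c,[[229,151],[368,129],[379,195],[239,217]],.07).round(3))
print("tape box flask",atz(c,[[178,139],[437,209],[445,135]],.05).round(3))
E
```

```text
[[0.522 0.327 0.04 ]
 [0.431 0.355 0.04 ]
 [0.337 0.345 0.04 ]]
shaker corners [[ 0.641  0.225  0.07 ]
 [ 0.699 -0.14   0.07 ]
 [ 0.525 -0.168  0.07 ]
 [ 0.468  0.197  0.07 ]]
tape box flask [[ 0.676  0.365  0.05 ]
 [ 0.489 -0.324  0.05 ]
 [ 0.688 -0.349  0.05 ]]
```

View pics/m1.png

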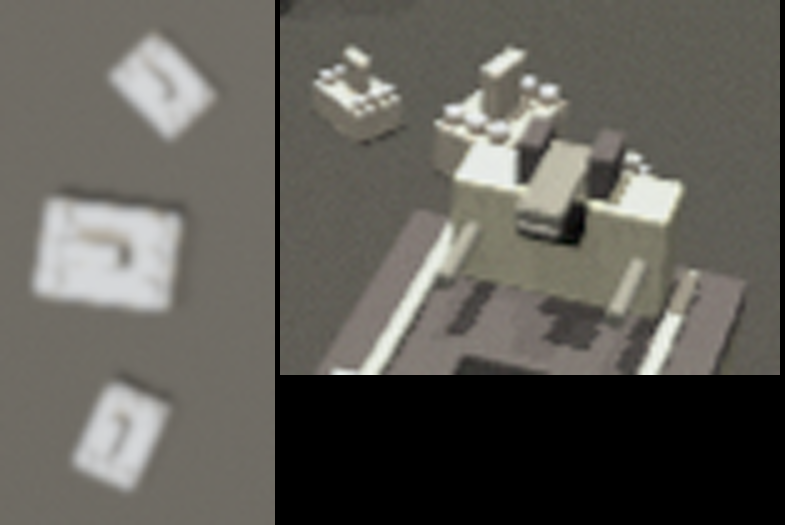

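View pics/wrist0.png

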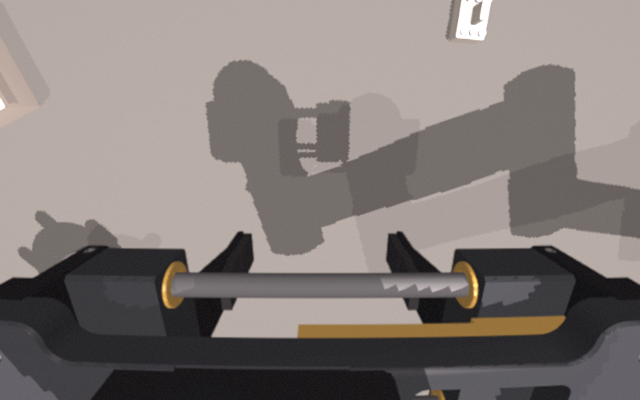

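The enlarged crop shows the three candidates. Top-image pixel (181,231) is clearly the largest: 28 px against about 18 px for those at (192,197) and (184,267). That is the one to take. In the wrist view a small carrier shows at (470,18). I'll fly the wrist camera over the large carrier.

drive_tool --pt "0.5 0.2 0 0" --pt "1 0.4 0 0" --pt "1 0.4 0 0"

```text
time_s: 0.62
tcp_pos: [0.3161, 0.4962, 0.2924]
ee_rot: [[0.935, -0.353, -0.0], [-0.353, -0.935, -0.001], [0.0, 0.001, -1.0]]
wrist_force: [0.6, 0.4, 0.4]
gripper_width: 0.999
```

drive_tool --pt "0.4 0.15 0 0.09" --pt "0.8 0.3 0 0.18" --pt "1 0.38 0 0.27" --pt "1 0.38 0 0.36" --pt "1 0.38 0 0.45" --pt "1 0.38 0 0.54" --pt "1 0.38 0 0.63" --pt "1 0.38 0 0.655" --pt "1 0.38 0 0.655" --pt "1 0.38 0 0.655"

```text
time_s: 1.88
tcp_pos: [0.4102, 0.4145, 0.2922]
ee_rot: [[-0.095, -0.996, -0.0], [-0.996, 0.095, 0.0], [0.0, 0.0, -1.0]]
wrist_force: [-0.8, -0.0, 0.1]
gripper_width: 0.998
```

```bash
python3 - <<'E'
from h import *
import pickle
s=telemetry.sense();c=cam("wrist");pickle.dump(c,open("w1.pkl","wb"));cv2.imwrite("pics/w1.png",c["color"])
print(s["time_s"],s["joints"],s["tcp_pos"],np.round(s["ee_rot"],3).tolist());print(proj(c,[[.431,.355,.035],[.522,.327,.03]]))
E
```

```text
1.875 [ 6.11966944e+01  1.79794578e+01 -5.63661004e+00 -3.95989657e-03
 -6.63858116e+01 -6.66208884e+01] [0.41022809 0.41446129 0.29216665] [[-0.095, -0.996, -0.0], [-0.996, 0.095, 0.0], [0.0, 0.0, -1.0]]
[[298.13697067 134.5383331 ]
 [222.37906004 118.58962609]]
```

View pics/w1.png

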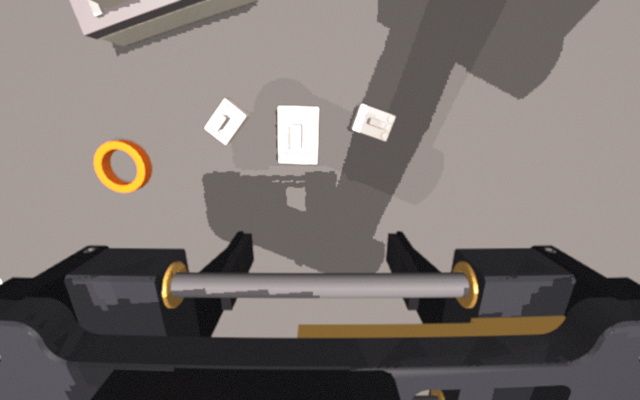

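Wrist view: the large carrier is at (298,135) with the small ones at (226,121) and (374,122), and the tape at (122,166). I'll go closer for the second view.

drive_tool --pt "0.1 -0.08 0.4 0" --pt "0.17 -0.15 0.8 0" --pt "0.17 -0.15 0.8 0" --pt "0.17 -0.15 0.8 0"

```text
time_s: 2.42
tcp_pos: [0.4272, 0.3933, 0.1981]
ee_rot: [[-0.095, -0.995, 0.002], [-0.995, 0.095, 0.002], [-0.002, -0.002, -1.0]]
wrist_force: [0.7, 0.9, 0.6]
gripper_width: 0.998
```

```bash
python3 - <<'E'
from h import *
import pickle
c=cam("wrist");pickle.dump(c,open("w2.pkl","wb"))
d=pickle.load(open("w1.pkl","rb"))
u=proj(c,[[.431,.355,.035]])[0];print(u,c["eye"])
x,y=(u-[75,75]).round().astype(int);y=max(y,0);print(x,y)
m=np.zeros((600,800,3),np.uint8);b=crop(c["color"],x,y,x+150,y+150,3.2);m[:480,:480]=b
a=crop(d["color"],265,90,330,180,4.8);m[:a.shape[0],485:485+a.shape[1]]=a[:, :315]
cv2.imwrite("pics/m2.png",m)
E
```

```text
[311.9614998  163.59735371] [0.4190653  0.30972344 0.28873429]
237 89
```

View pics/m2.png

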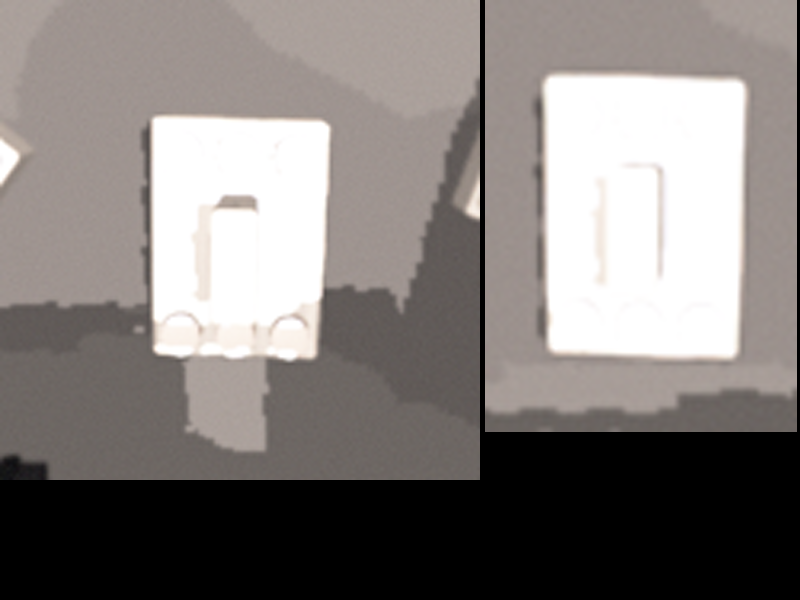

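```bash
python3 - <<'E'
from h import *
import pickle
w1,w2=[pickle.load(open(f"w{i}.pkl","rb")) for i in(1,2)]
f2=lambda u,v:((u+.5)/3.2-.5+237,(v+.5)/3.2-.5+89)
f1=lambda u,v:((u-485+.5)/4.8-.5+265,(v+.5)/4.8-.5+90)
B=[(.025,-.035,.034),(-.025,-.035,.034),(-.025,.035,.034),(.025,.035,.034)]
F=[(.006,-.015,.07),(-.006,-.015,.07)]
obs=[(w2,f2(152,117),B[0]),(w2,f2(330,121),B[1]),(w2,f2(318,357),B[2]),(w2,f2(214,208),F[0]),(w2,f2(256,208),F[1]),
(w1,f1(544,75),B[0]),(w1,f1(747,80),B[1]),(w1,f1(738,357),B[2]),(w1,f1(547,353),B[3]),(w1,f1(620,164),F[0]),(w1,f1(661,164),F[1])]
def res(p):
    R=np.array([[np.cos(p[3]),-np.sin(p[3]),0],[np.sin(p[3]),np.cos(p[3]),0],[0,0,1]])
    return np.concatenate([proj(c,p[:3]+R@np.array(m))[0]-uv for c,uv,m in obs])
s=least_squares(res,[.43,.355,0,-.09],loss="soft_l1")
print(s.x.round(4),np.degrees(s.x[3]));print(res(s.x).reshape(-1,2).round(1).tolist())
print("fin tri",tri([(w1,f1(640.5,164)),(w2,f2(235,208))]).round(4))
t=telemetry.sense();Rt=np.array(t["ee_rot"]);p=np.array(t["tcp_pos"])
g=s.x[:3]*[1,1,0]+[0,0,.058+.051]
print("move frac",Rt.T@(g-p)/.12,"toolyaw",np.degrees(np.arctan2(-Rt[1,1],-Rt[0,1])))
E
```

```text
[ 0.4318  0.3562 -0.0031 -0.1237] -7.088835072546513
[[0.2, -0.3], [0.1, 0.0], [0.2, 0.1], [-0.7, -0.2], [1.2, 0.3], [0.4, -0.0], [-0.4, 0.1], [-0.1, -0.2], [0.6, -0.5], [-2.7, 0.1], [-0.3, 0.4]]
fin tri [0.4295 0.3415 0.0629]
move frac [ 0.30962523 -0.06579838  0.74655372] toolyaw -5.43663203120697
```

drive_tool --pt "0.31 -0.066 0.2 0.014" --pt "0.31 -0.066 0.4 0.014" --pt "0.31 -0.066 0.6 0.014" --pt "0.31 -0.066 0.74 0.014" --pt "0.31 -0.066 0.74 0.014" --pt "0.31 -0.066 0.74 0.014"

```text
time_s: 3.22
tcp_pos: [0.4314, 0.3556, 0.1093]
ee_rot: [[-0.123, -0.992, 0.002], [-0.992, 0.123, 0.003], [-0.003, -0.002, -1.0]]
wrist_force: [0.2, 1.0, 0.3]
gripper_width: 0.999
```

drive_tool --pt "0 0 0 0" --pt "0 0 0 0" --pt "0 0 0 0" --pt "0 0 0 0" --pt "0 0 0 0" --pt "0 0 0 0" --pt "0 0 0 0" --pt "0 0 0 0" --fingers 0

```text
time_s: 4.22
tcp_pos: [0.4307, 0.3543, 0.1074]
ee_rot: [[-0.124, -0.992, -0.0], [-0.992, 0.124, -0.0], [0.0, 0.0, -1.0]]
wrist_force: [-0.5, -0.5, 0.5]
gripper_width: 0.171
```

drive_tool --pt "0 0 -0.1 0" --pt "0 0 -0.3 0" --pt "0 0 -0.6 0" --pt "0 0 -1 0" --pt "0 0 -1 0" --pt "0 0 -1 0"

```text
time_s: 4.97
tcp_pos: [0.4301, 0.3536, 0.227]
ee_rot: [[-0.124, -0.992, -0.001], [-0.992, 0.124, -0.001], [0.001, 0.001, -1.0]]
wrist_force: [0.2, -0.3, -2.1]
gripper_width: 0.138
```

drive_tool --pt "0.1 -0.1 -0.4 0" --pt "0.4 -0.35 -0.8 -0.06" --pt "0.8 -0.65 -0.8 -0.12" --pt "0.8 -0.65 -0.8 -0.14" --pt "0.8 -0.65 -0.8 -0.14"

```text
time_s: 5.6
tcp_pos: [0.496, 0.2484, 0.3215]
ee_rot: [[0.153, -0.988, -0.003], [-0.988, -0.153, -0.002], [0.002, 0.004, -1.0]]
wrist_force: [-0.0, -0.0, -2.5]
gripper_width: 0.137
```

drive_tool --pt "0.4 -0.2 0 0" --pt "0.8 -0.35 0 0" --pt "0.8 -0.35 0 0" --pt "0.8 -0.35 0 0" --pt "0.8 -0.35 0 0" --pt "0.8 -0.35 0 0"

```text
time_s: 6.35
tcp_pos: [0.5522, 0.1621, 0.3234]
ee_rot: [[0.157, -0.988, -0.0], [-0.988, -0.157, 0.0], [-0.0, 0.0, -1.0]]
wrist_force: [-0.2, -0.0, -2.1]
gripper_width: 0.135
```

```bash
python3 - <<'E'
from h import *
import pickle
s=telemetry.sense();c=cam("wrist");pickle.dump(c,open("w3.pkl","wb"));cv2.imwrite("pics/w3.png",c["color"])
print(s["time_s"],s["joints"],s["tcp_pos"],np.round(s["ee_rot"],3).tolist());print(proj(c,[[.577,.068,.07]]))
E
```

```text
6.35 [ 3.24754802e+01  1.60512485e+01 -3.80724571e+00 -6.95686057e-03
 -7.01473552e+01 -2.34362471e+01] [0.5522095  0.16207468 0.32341225] [[0.157, -0.988, -0.0], [-0.988, -0.157, 0.0], [-0.0, 0.0, -1.0]]
[[311.18419693 100.41779807]]
```

View pics/w3.png

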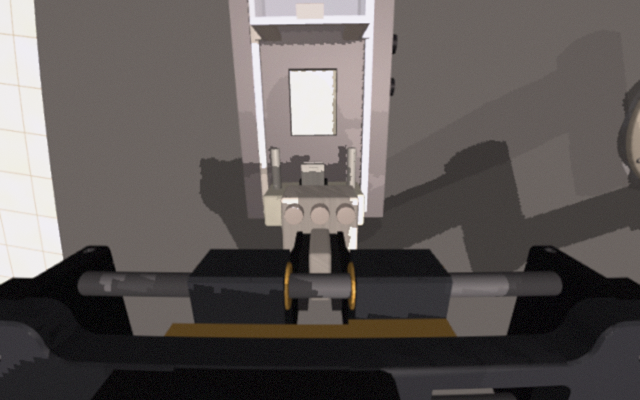

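Wrist view: the bay shows as a bright rectangle with corners (290,69) and (336,136). The guard's leading edge is at row ~20, the keeper at (313,190), and the held carrier at (320,215). I'll take a second view, shifted.

drive_tool --pt "0.25 0.25 0 0" --pt "0.4 0.5 0 0" --pt "0.4 0.5 0 0" --pt "0.4 0.5 0 0" --pt "0.4 0.5 0 0"

```text
time_s: 7.02
tcp_pos: [0.5014, 0.105, 0.3234]
ee_rot: [[0.156, -0.988, 0.0], [-0.988, -0.156, 0.0], [-0.0, -0.0, -1.0]]
wrist_force: [-1.3, -0.3, -2.0]
gripper_width: 0.137
```

```bash
python3 - <<'E'
from h import *
import pickle
s=telemetry.sense();c=cam("wrist");pickle.dump(c,open("w4.pkl","wb"))
d=pickle.load(open("w3.pkl","rb"))
u=proj(c,[[.577,.068,.07]])[0];x,y=(u-[40,50]).round().astype(int);print(u,x,y,s["tcp_pos"])
m=np.zeros((600,800,3),np.uint8);a=crop(d["color"],273,52,353,152,5);m[:500,:400]=a
b=crop(c["color"],x,y,x+79,y+100,5);m[:500,405:800]=b
cv2.imwrite("pics/m3.png",m)
E
```

```text
[263.32832555 142.24405831] 223 92 [0.50142753 0.10504673 0.32341054]
```

View pics/m3.png

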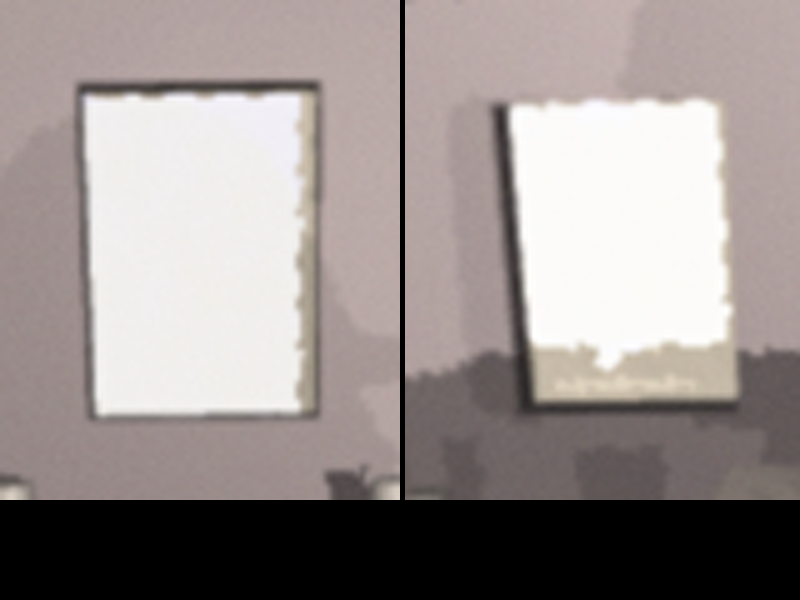

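```bash
python3 - <<'E'
from h import *
import pickle
w1,w2=[pickle.load(open(f"w{i}.pkl","rb")) for i in(3,4)]
f1=lambda u,v:((u+.5)/5-.5+273,(v+.5)/5-.5+52)
f2=lambda u,v:((u-405+.5)/5-.5+223,(v+.5)/5-.5+92)
B=[(.028,-.038,0),(-.028,-.038,0),(-.028,.038,0),(.028,.038,0)]
o1=[f1(78,84),f1(320,82),f1(318,416),f1(90,418)]
o2=[f2(492,103),f2(722,98),f2(738,406),f2(520,410)]
obs=[(w1,u,b) for u,b in zip(o1,B)]+[(w2,u,b) for u,b in zip(o2,B)]
def res(p):
    R=np.array([[np.cos(p[3]),-np.sin(p[3]),0],[np.sin(p[3]),np.cos(p[3]),0],[0,0,1]])
    return np.concatenate([proj(c,p[:3]+R@np.array(m))[0]-uv for c,uv,m in obs])
s=least_squares(res,[.577,.068,.07,.156],loss="soft_l1")
print(s.x.round(4),np.degrees(s.x[3]));print(res(s.x).reshape(-1,2).round(1).tolist())
obs=obs[:4];print(least_squares(lambda q:res([q[0],q[1],.07,q[2]]),[.577,.068,.156]).x)
obs=[(w2,u,b) for u,b in zip(o2,B)];print(least_squares(lambda q:res([q[0],q[1],.07,q[2]]),[.577,.068,.156]).x)
# carrier in hand, tool frame, visible cap positions check
E
```

```text
[0.5751 0.0698 0.0652 0.1688] 9.674122049367439
[[-0.4, -0.1], [-0.3, -0.3], [-0.2, -0.2], [-0.1, -0.0], [0.2, -0.1], [0.5, 0.1], [0.1, 0.4], [0.2, 0.2]]
[0.57463848 0.07013517 0.16568037]
[0.5745937  0.06910782 0.17237827]
```

```bash
python3 - <<'E'
from h import *
import pickle
c=pickle.load(open("w3.pkl","rb"))
M=np.array(capture("wrist")["mount"]);E=dict(c);E["eye"],E["attitude"]=M[:3,3],M[:3,:3]
for o in (0,-.002):
  print(o,proj(E,[[.026+o,0,.0644],[.035+o,-.025,.0734],[.035+o,.025,.0734],[.015+o,0,.0374]]).round(1).tolist())
t=telemetry.sense();Rt=np.array(t["ee_rot"]);p=np.array(t["tcp_pos"]);a=.167
print("turn frac",-(a-np.arctan2(-Rt[1,1],-Rt[0,1])-0)/2, t["time_s"])
g=np.array([.5748,.0697,.25])-.0015*np.array([-np.sin(a),np.cos(a),0])
print("move frac",g,Rt.T@(g-p)/.12)
cv2.imwrite("pics/m4.png",crop(c["color"],260,170,380,260,6))
E
```

```text
0 [[319.5, 213.3], [279.0, 194.6], [360.0, 194.5], [319.5, 251.6]]
-0.002 [[319.5, 216.5], [279.2, 197.7], [359.9, 197.6], [319.5, 255.1]]
turn frac -0.0052672363244801595 7.125
move frac [0.57504934 0.06822087 0.25      ] [ 0.39734235 -0.55953639  0.60967096]
```

View pics/m4.png

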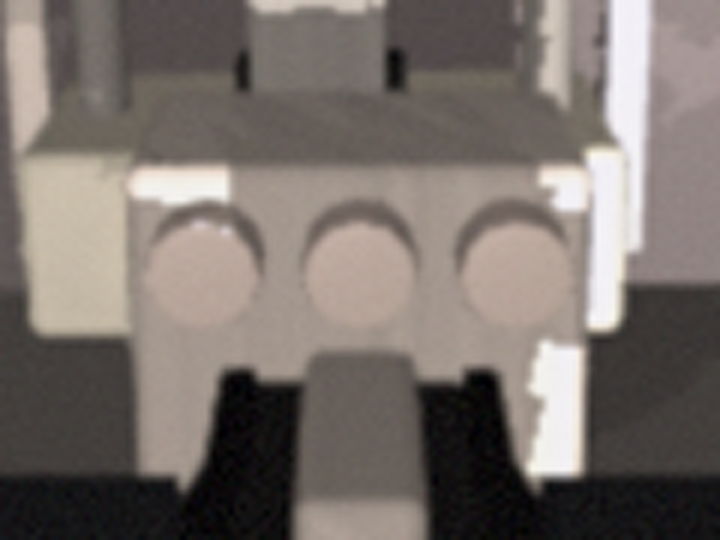

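The held carrier sits centred across the jaws (cap at 319.8, 215.5) and about 1.7 mm off along its length, as in the fit. I'll move it over the bay.

drive_tool --pt "0.2 -0.28 0 -0.005" --pt "0.395 -0.56 0 -0.005" --pt "0.395 -0.56 0.2 -0.005" --pt "0.395 -0.56 0.5 -0.005" --pt "0.395 -0.56 0.8 -0.005" --pt "0.395 -0.56 1 -0.005" --pt "0.395 -0.56 1 -0.005" --pt "0.395 -0.56 1 -0.005"

```text
time_s: 8.12
tcp_pos: [0.5756, 0.0683, 0.2045]
ee_rot: [[0.166, -0.986, 0.002], [-0.986, -0.166, 0.0], [0.0, -0.002, -1.0]]
wrist_force: [0.7, -0.9, -1.6]
gripper_width: 0.138
```

```bash
python3 - <<'E'
from h import *
t=telemetry.sense();Rt=np.array(t["ee_rot"]);p=np.array(t["tcp_pos"])
print(p,Rt.T@(np.array([.5750,.0682,.1594])-p)/.12,np.arctan2(-Rt[1,1],-Rt[0,1]),t["wrist_force"],t["time_s"])
E
```

```text
[0.57562108 0.06830342 0.20446896] [-7.48755779e-05  6.00754159e-03  3.75563243e-01] 0.16663530230712792 [ 0.6689601  -0.89104289 -1.63123445] 8.125
```

drive_tool --pt "0 0.003 0.06 0" --pt "0 0.003 0.12 0" --pt "0 0.003 0.17 0" --pt "0 0.003 0.21 0" --pt "0 0.003 0.24 0" --pt "0 0.003 0.26 0" --pt "0 0.003 0.28 0" --pt "0 0.003 0.28 0"

```text
time_s: 9.12
tcp_pos: [0.5742, 0.0678, 0.1697]
ee_rot: [[0.165, -0.986, -0.0], [-0.986, -0.165, -0.0], [0.0, 0.0, -1.0]]
wrist_force: [0.1, 0.1, -1.8]
gripper_width: 0.133
```

drive_tool --pt "0 0 0.015 0" --pt "0 0 0.03 0" --pt "0 0 0.045 0" --pt "0 0 0.06 0" --pt "0 0 0.07 0" --pt "0 0 0.075 0" --pt "0 0 0.08 0" --pt "0 0 0.08 0"

```text
time_s: 10.12
tcp_pos: [0.5743, 0.0679, 0.1605]
ee_rot: [[0.165, -0.986, 0.0], [-0.986, -0.165, -0.0], [0.0, -0.0, -1.0]]
wrist_force: [-0.4, 0.2, -0.2]
gripper_width: 0.136
```

The carrier slid in without side force and the floor is starting to carry it. I'll make one more millimetre, then release.

drive_tool --pt "0 0 0.004 0" --pt "0 0 0.008 0" --pt "0 0 0.008 0"

```text
time_s: 10.5
tcp_pos: [0.5744, 0.068, 0.1604]
ee_rot: [[0.166, -0.986, 0.001], [-0.986, -0.166, -0.0], [0.0, -0.001, -1.0]]
wrist_force: [-2.3, 0.5, 5.5]
gripper_width: 0.136
```

drive_tool --pt "0 0 0 0" --pt "0 0 0 0" --pt "0 0 0 0" --pt "0 0 0 0" --fingers 50

```text
time_s: 11.0
tcp_pos: [0.5743, 0.0678, 0.1591]
ee_rot: [[0.165, -0.986, -0.0], [-0.986, -0.165, -0.0], [0.0, 0.0, -1.0]]
wrist_force: [-0.1, 0.6, 0.8]
gripper_width: 0.502
```

drive_tool --pt "0 0 -0.1 0" --pt "0 0 -0.3 0" --pt "0 0 -0.6 0" --pt "0 0 -1 0" --pt "0 0 -1 0" --pt "0 0 -1 0"

```text
time_s: 11.75
tcp_pos: [0.5739, 0.0679, 0.2797]
ee_rot: [[0.165, -0.986, 0.0], [-0.986, -0.165, 0.001], [-0.001, -0.0, -1.0]]
wrist_force: [0.8, -1.4, -0.7]
gripper_width: 0.573
```

drive_tool --pt "0.3 0 -0.3 0" --pt "0.7 0 -0.4 0" --pt "0.7 0 -0.4 0" --pt "0.7 0 -0.4 0" --pt "0.7 0 -0.4 0" --fingers 0

```text
time_s: 12.38
tcp_pos: [0.5878, -0.0142, 0.3262]
ee_rot: [[0.166, -0.986, -0.002], [-0.986, -0.166, -0.0], [-0.0, 0.002, -1.0]]
wrist_force: [-0.4, 0.4, -0.6]
gripper_width: 0.09
```

```bash
python3 - <<'E'
from h import *
import pickle
s=cam("scene");w=cam("wrist");t=cam("top");pickle.dump((s,w,t),open("w5.pkl","wb"))
m=np.zeros((600,800,3),np.uint8)
a=crop(s["color"],280,160,410,300,2.8);m[:a.shape[0],:a.shape[1]]=a;print(a.shape)
b=crop(w["color"],200,0,440,230,1.8);m[:b.shape[0],368:368+b.shape[1]]=b[:,:432]
c=crop(t["color"],300,120,385,205,2.2);m[415:415+c.shape[0]-2,:c.shape[1]]=c[:185]
cv2.imwrite("pics/m5.png",m);print(telemetry.sense()["tcp_pos"])
E
```

```text
(392, 364, 3)
[ 0.58798692 -0.0141859   0.32683776]
```

View pics/m5.png

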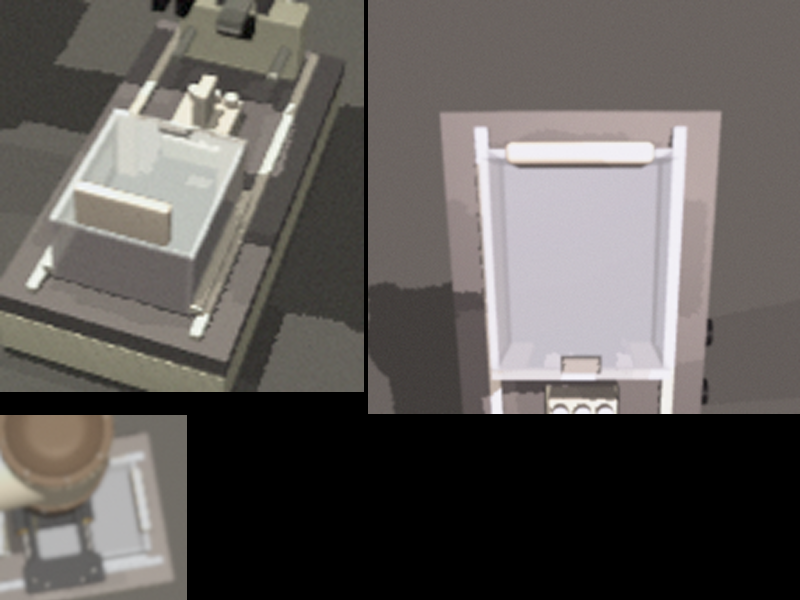

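```bash
python3 - <<'E'
from h import *
import pickle
s,w,t=pickle.load(open("w5.pkl","rb"))
fs=lambda u,v:((u+.5)/2.8-.5+280,(v+.5)/2.8-.5+160)
fw=lambda u,v:((u-368+.5)/1.8-.5+200,(v+.5)/1.8-.5)
ft=lambda u,v:((u+.5)/2.2-.5+300,(v-415+.5)/2.2-.5+120)
a=.167;R=np.array([[np.cos(a),-np.sin(a),0],[np.sin(a),np.cos(a),0],[0,0,1]])
# scene camera looks along +y from -y: image left = -x
obs=[(s,fs(78,188),(-1,1)),(s,fs(172,211),(1,1)),(s,fs(169,243),(1,-1)),(s,fs(76,220),(-1,-1)),
     (w,fw(507,143),(1,1)),(w,fw(655,143),(-1,1))]
def res(p): return np.concatenate([proj(c,p[:3]+R@[k[0]*.035,0,k[1]*p[3]])[0]-u for c,u,k in obs])
q=least_squares(res,[.6,-.13,.15,.018]);print(q.x.round(4));print(res(q.x).reshape(-1,2).round(1).tolist())
sh=np.array([.5748,.0697,0])-R@[0,.04,0]
print("tab in shaker axes",R.T@(q.x[:3]-sh))
T=telemetry.sense();Rt=np.array(T["ee_rot"]);p=np.array(T["tcp_pos"])
g=q.x[:3]+R@[0,-.06,0]; print("frac to 60mm before tab, grasp heigth at centre",Rt.T@(g+[0,0,.070-.008]-p)/.12)
E
```

```text
[ 0.6075 -0.1222  0.1532  0.015 ]
[[-1.7, -0.2], [-0.9, 0.8], [-0.2, 0.5], [-0.5, -0.5], [-1.5, 0.4], [0.3, 0.4]]
tab in shaker axes [ 0.00034015 -0.15462871  0.15319295]
frac to 60mm before tab, grasp heigth at centre [ 1.41428529 -0.01112108  0.93041384]
```

Montage: the carrier sits low in the bay. The tab's -y face shows in the scene crop at (78..172, 188..243), and its top edge in the wrist crop at (507..655, 143). Triangulated, it is at shaker y -0.155 and z 0.153. I'll go behind it, with the fingers shut.

drive_tool --pt "0.4 0 0 0" --pt "0.8 0 0 0" --pt "1 0 0 0" --pt "1 0 0 0"

```text
time_s: 13.02
tcp_pos: [0.608, -0.1344, 0.3267]
ee_rot: [[0.163, -0.987, -0.001], [-0.987, -0.163, -0.0], [-0.0, 0.001, -1.0]]
wrist_force: [0.1, 0.3, -0.4]
gripper_width: 0.01
```

drive_tool --pt "0.2 0 0 0" --pt "0.4 -0.01 0 0" --pt "0.4 -0.01 0.3 0" --pt "0.4 -0.01 0.6 0" --pt "0.4 -0.01 0.85 0" --pt "0.4 -0.01 0.93 0" --pt "0.4 -0.01 0.93 0" --pt "0.4 -0.01 0.93 0"

```text
time_s: 14.02
tcp_pos: [0.618, -0.1802, 0.2174]
ee_rot: [[0.166, -0.986, 0.003], [-0.986, -0.166, -0.001], [0.001, -0.003, -1.0]]
wrist_force: [-0.6, -0.4, -0.3]
gripper_width: 0.006
```

```bash
python3 - <<'E'
from h import *
a=.167;R=np.array([[np.cos(a),-np.sin(a),0],[np.sin(a),np.cos(a),0],[0,0,1]]);sh=np.array([.5748,.0697,0])-R@[0,.04,0]
t=telemetry.sense();print(t["time_s"],R.T@(t["tcp_pos"]-sh),t["wrist_force"],t["gripper_width"],R.T@t["ee_rot"])
E
```

```text
14.025 [ 0.00102067 -0.21360803  0.21742549] [-0.64367062 -0.40170704 -0.26062162] 0.0062935845931691116 [[-1.90343894e-04 -9.99995671e-01  2.93614163e-03]
 [-9.99999406e-01  1.87192441e-04 -1.07356871e-03]
 [ 1.07301444e-03 -2.93634423e-03 -9.99995113e-01]]
```

drive_tool --pt "-0.1 0 0 0" --pt "-0.2 0 0 0" --pt "-0.28 0 0 0" --pt "-0.32 0 0 0" --pt "-0.34 0 0 0"

```text
time_s: 14.65
tcp_pos: [0.6103, -0.1398, 0.2158]
ee_rot: [[0.166, -0.986, 0.0], [-0.986, -0.166, -0.0], [0.0, -0.0, -1.0]]
wrist_force: [0.2, 0.4, -0.0]
gripper_width: 0.005
```

drive_tool --pt "-0.015 0 0 0" --pt "-0.03 0 0 0" --pt "-0.045 0 0 0" --pt "-0.06 0 0 0" --pt "-0.075 0 0 0" --pt "-0.09 0 0 0" --pt "-0.105 0 0 0" --pt "-0.12 0 0 0" --pt "-0.135 0 0 0" --pt "-0.15 0 0 0"

```text
time_s: 15.9
tcp_pos: [0.6073, -0.1224, 0.2156]
ee_rot: [[0.165, -0.986, -0.0], [-0.986, -0.165, -0.0], [0.0, 0.0, -1.0]]
wrist_force: [0.6, -1.9, -0.3]
gripper_width: 0.005
```

Contact made, with friction around 1.9 N. I'll keep pushing steadily.

drive_tool --pt "-0.02 0 0 0" --pt "-0.045 0 0 0" --pt "-0.07 0 0 0" --pt "-0.095 0 0 0" --pt "-0.12 0 0 0" --pt "-0.145 0 0 0" --pt "-0.17 0 0 0" --pt "-0.195 0 0 0" --pt "-0.22 0 0 0" --pt "-0.245 0 0 0"

```text
time_s: 17.15
tcp_pos: [0.6024, -0.0933, 0.2157]
ee_rot: [[0.165, -0.986, -0.0], [-0.986, -0.165, -0.0], [-0.0, 0.0, -1.0]]
wrist_force: [-1.7, -1.8, -0.7]
gripper_width: 0.009
```

drive_tool --pt "-0.025 0 0 0" --pt "-0.05 0 0 0" --pt "-0.075 0 0 0" --pt "-0.1 0 0 0" --pt "-0.125 0 0 0" --pt "-0.145 0 0 0" --pt "-0.165 0 0 0" --pt "-0.18 0 0 0" --pt "-0.195 0 0 0" --pt "-0.21 0 0 0"

```text
time_s: 18.4
tcp_pos: [0.5983, -0.0685, 0.2158]
ee_rot: [[0.165, -0.986, 0.0], [-0.986, -0.165, -0.0], [0.0, -0.0, -1.0]]
wrist_force: [0.2, -1.1, -0.3]
gripper_width: 0.009
```

```bash
cat > st.py <<'E'
from h import *
a=.167;R=np.array([[np.cos(a),-np.sin(a),0],[np.sin(a),np.cos(a),0],[0,0,1]]);sh=np.array([.5748,.0697,0])-R@[0,.04,0]
t=telemetry.sense();print(t["time_s"],R.T@(t["tcp_pos"]-sh),"F shaker",R.T@t["wrist_force"])
E
python3 st.py
```

```text
18.4 [ 0.00024248 -0.10021229  0.21575278] F shaker [ 0.02206403 -1.06889152 -0.28601883]
```

drive_tool --pt "-0.015 0 0 0" --pt "-0.03 0 0 0" --pt "-0.045 0 0 0" --pt "-0.06 0 0 0" --pt "-0.075 0 0 0" --pt "-0.09 0 0 0" --pt "-0.105 0 0 0" --pt "-0.12 0 0 0" --pt "-0.135 0 0 0" --pt "-0.15 0 0 0"

```text
time_s: 19.65
tcp_pos: [0.5954, -0.0508, 0.2157]
ee_rot: [[0.165, -0.986, 0.0], [-0.986, -0.165, 0.0], [0.0, -0.0, -1.0]]
wrist_force: [-0.4, -0.8, 0.4]
gripper_width: 0.006
```

drive_tool --pt "-0.012 0 0 0" --pt "-0.024 0 0 0" --pt "-0.036 0 0 0" --pt "-0.048 0 0 0" --pt "-0.06 0 0 0" --pt "-0.072 0 0 0" --pt "-0.084 0 0 0" --pt "-0.096 0 0 0" --pt "-0.108 0 0 0" --pt "-0.12 0 0 0"

```text
time_s: 20.9
tcp_pos: [0.593, -0.0366, 0.2157]
ee_rot: [[0.165, -0.986, 0.0], [-0.986, -0.165, 0.0], [-0.0, -0.0, -1.0]]
wrist_force: [-0.5, -1.9, 0.9]
gripper_width: 0.005
```

drive_tool --pt "-0.012 0 0 0" --pt "-0.024 0 0 0" --pt "-0.036 0 0 0" --pt "-0.048 0 0 0" --pt "-0.06 0 0 0" --pt "-0.072 0 0 0" --pt "-0.084 0 0 0" --pt "-0.096 0 0 0" --pt "-0.108 0 0 0" --pt "-0.12 0 0 0"

```text
time_s: 22.15
tcp_pos: [0.5906, -0.0224, 0.2157]
ee_rot: [[0.165, -0.986, 0.0], [-0.986, -0.165, -0.0], [0.0, -0.0, -1.0]]
wrist_force: [-0.6, -1.5, 1.3]
gripper_width: 0.002
```

drive_tool --pt "-0.01 0 0 0" --pt "-0.02 0 0 0" --pt "-0.03 0 0 0" --pt "-0.04 0 0 0" --pt "-0.05 0 0 0" --pt "-0.06 0 0 0" --pt "-0.07 0 0 0" --pt "-0.08 0 0 0" --pt "-0.09 0 0 0" --pt "-0.1 0 0 0"

```text
time_s: 23.4
tcp_pos: [0.5887, -0.0115, 0.2157]
ee_rot: [[0.165, -0.986, -0.0], [-0.986, -0.165, -0.001], [0.001, 0.0, -1.0]]
wrist_force: [0.2, -6.0, -0.1]
gripper_width: 0.0
```

Springs engaged, so the catch is 20 to 30 mm ahead.

drive_tool --pt "-0.01 0 0 0" --pt "-0.02 0 0 0" --pt "-0.03 0 0 0" --pt "-0.04 0 0 0" --pt "-0.05 0 0 0" --pt "-0.06 0 0 0" --pt "-0.07 0 0 0" --pt "-0.08 0 0 0"

```text
time_s: 24.4
tcp_pos: [0.5873, -0.0029, 0.2158]
ee_rot: [[0.165, -0.986, -0.0], [-0.986, -0.165, -0.003], [0.003, 0.001, -1.0]]
wrist_force: [0.4, -9.8, 0.2]
gripper_width: 0.003
```

drive_tool --pt "-0.008 0 0 0" --pt "-0.016 0 0 0" --pt "-0.024 0 0 0" --pt "-0.032 0 0 0" --pt "-0.04 0 0 0" --pt "-0.048 0 0 0"

```text
time_s: 25.15
tcp_pos: [0.5864, 0.0023, 0.2157]
ee_rot: [[0.165, -0.986, -0.0], [-0.986, -0.165, -0.004], [0.003, 0.001, -1.0]]
wrist_force: [1.3, -11.0, -0.9]
gripper_width: 0.004
```

drive_tool --pt "-0.006 0 0 0" --pt "-0.012 0 0 0" --pt "-0.018 0 0 0" --pt "-0.024 0 0 0"

```text
time_s: 25.65
tcp_pos: [0.5859, 0.0053, 0.2157]
ee_rot: [[0.165, -0.986, -0.0], [-0.986, -0.165, -0.003], [0.003, 0.001, -1.0]]
wrist_force: [0.3, -8.2, -0.5]
gripper_width: 0.006
```

```bash
python3 st.py
```

```text
25.65 [ 2.07614360e-04 -2.53240768e-02  2.15742530e-01] F shaker [-1.0395957  -8.12346035 -0.48292314]
```

Force fell from 11 to 8 N, which looks like the click. I'll ease on to about 13 N.

drive_tool --pt "-0.004 0 0 0" --pt "-0.008 0 0 0"

```text
time_s: 25.9
tcp_pos: [0.5856, 0.0071, 0.2157]
ee_rot: [[0.165, -0.986, -0.0], [-0.986, -0.165, -0.002], [0.002, 0.0, -1.0]]
wrist_force: [0.5, -5.9, -1.2]
gripper_width: 0.004
```

drive_tool --pt "-0.003 0 0 0" --pt "-0.003 0 0 0"

```text
time_s: 26.15
tcp_pos: [0.5853, 0.0086, 0.2157]
ee_rot: [[0.165, -0.986, -0.0], [-0.986, -0.165, 0.0], [-0.0, 0.0, -1.0]]
wrist_force: [-0.6, -1.6, -0.2]
gripper_width: 0.005
```

drive_tool --pt "0 0 0 0" --pt "0 0 0 0"

```text
time_s: 26.4
tcp_pos: [0.5856, 0.0092, 0.2156]
ee_rot: [[0.165, -0.986, 0.001], [-0.986, -0.165, 0.001], [-0.001, -0.001, -1.0]]
wrist_force: [0.6, -0.5, -0.5]
gripper_width: 0.007
```

```bash
python3 - <<'E'
from h import *
import pickle
exec(open("st.py").read())
s=cam("scene");w=cam("wrist");tt=cam("top")
m=np.zeros((600,800,3),np.uint8)
a=crop(s["color"],290,130,410,270,4);m[:560,:480]=a
b=crop(w["color"],220,0,420,240,1.55);m[:b.shape[0],485:485+b.shape[1]]=b[:,:315]
cv2.imwrite("pics/m6.png",m)
E
```

```text
26.4 [ 0.0005566  -0.02143838  0.21562466] F shaker [ 0.53895917 -0.6313171  -0.54888594]
```

View pics/m6.png

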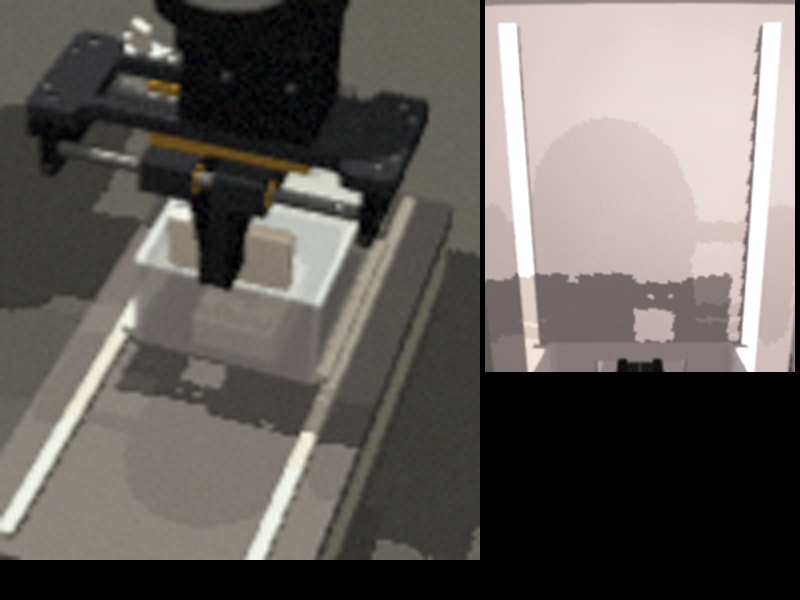

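The guard now stands over the carrier with the finger at its tab (crop 220,280). The force has nearly vanished, so something else is holding the guard. I'll keep easing forward in small steps to find the stop.

drive_tool --pt "-0.004 0 0 0" --pt "-0.004 0 0 0"

```text
time_s: 26.8
tcp_pos: [0.5855, 0.0093, 0.2158]
ee_rot: [[0.165, -0.986, 0.0], [-0.986, -0.165, 0.0], [-0.0, -0.0, -1.0]]
wrist_force: [0.3, -0.4, -0.9]
gripper_width: 0.008
```

drive_tool --pt "-0.004 0 0 0" --pt "-0.004 0 0 0"

```text
time_s: 27.05
tcp_pos: [0.5854, 0.0094, 0.2158]
ee_rot: [[0.165, -0.986, 0.0], [-0.986, -0.165, -0.0], [0.0, -0.0, -1.0]]
wrist_force: [1.9, -2.4, -0.4]
gripper_width: 0.005
```

drive_tool --pt "-0.004 0 0 0" --pt "-0.004 0 0 0"

```text
time_s: 27.3
tcp_pos: [0.5854, 0.0095, 0.2158]
ee_rot: [[0.165, -0.986, 0.0], [-0.986, -0.165, -0.001], [0.001, -0.0, -1.0]]
wrist_force: [1.9, -4.9, -1.7]
gripper_width: 0.004
```

drive_tool --pt "-0.003 0 0 0" --pt "-0.003 0 0 0"

```text
time_s: 27.55
tcp_pos: [0.5854, 0.0097, 0.2158]
ee_rot: [[0.165, -0.986, 0.0], [-0.986, -0.165, -0.001], [0.001, -0.0, -1.0]]
wrist_force: [3.0, -5.4, -1.0]
gripper_width: 0.009
```

drive_tool --pt "-0.004 0 0 0" --pt "-0.006 0 0 0" --pt "-0.006 0 0 0"

```text
time_s: 27.92
tcp_pos: [0.5853, 0.01, 0.2158]
ee_rot: [[0.165, -0.986, 0.0], [-0.986, -0.165, -0.002], [0.002, -0.0, -1.0]]
wrist_force: [1.9, -6.6, -1.6]
gripper_width: 0.011
```

drive_tool --pt "-0.004 0 0 0" --pt "-0.004 0 0 0"

```text
time_s: 28.18
tcp_pos: [0.5852, 0.0105, 0.2158]
ee_rot: [[0.165, -0.986, 0.0], [-0.986, -0.165, -0.002], [0.002, -0.0, -1.0]]
wrist_force: [3.2, -7.6, -1.4]
gripper_width: 0.009
```

drive_tool --pt "-0.004 0 0 0" --pt "-0.006 0 0 0" --pt "-0.006 0 0 0"

```text
time_s: 28.55
tcp_pos: [0.5851, 0.011, 0.2158]
ee_rot: [[0.165, -0.986, 0.0], [-0.986, -0.165, -0.002], [0.002, -0.0, -1.0]]
wrist_force: [3.4, -8.1, -0.6]
gripper_width: 0.006
```

drive_tool --pt "-0.004 0 0 0" --pt "-0.004 0 0 0"

```text
time_s: 28.8
tcp_pos: [0.5851, 0.0113, 0.2158]
ee_rot: [[0.165, -0.986, 0.0], [-0.986, -0.165, -0.002], [0.002, -0.0, -1.0]]
wrist_force: [3.0, -7.8, -1.9]
gripper_width: 0.007
```

drive_tool --pt "-0.004 0 0 0" --pt "-0.006 0 0 0" --pt "-0.006 0 0 0"

```text
time_s: 29.18
tcp_pos: [0.585, 0.0117, 0.2158]
ee_rot: [[0.165, -0.986, 0.0], [-0.986, -0.165, -0.003], [0.003, 0.0, -1.0]]
wrist_force: [3.5, -9.0, -1.3]
gripper_width: 0.005
```

drive_tool --pt "-0.004 0 0 0" --pt "-0.006 0 0 0" --pt "-0.006 0 0 0"

```text
time_s: 29.55
tcp_pos: [0.585, 0.0121, 0.2158]
ee_rot: [[0.165, -0.986, 0.0], [-0.986, -0.165, -0.003], [0.003, 0.0, -1.0]]
wrist_force: [3.5, -11.2, -2.1]
gripper_width: 0.007
```

drive_tool --pt "-0.004 0 0 0" --pt "-0.006 0 0 0" --pt "-0.006 0 0 0"

```text
time_s: 29.92
tcp_pos: [0.5849, 0.0124, 0.2158]
ee_rot: [[0.165, -0.986, 0.0], [-0.986, -0.165, -0.004], [0.004, 0.0, -1.0]]
wrist_force: [4.5, -11.9, -2.4]
gripper_width: 0.006
```

```bash
python3 st.py
```

```text
29.925 [ 0.0004334  -0.01813508  0.21583092] F shaker [  2.45512771 -12.50367374  -2.38184962]
```

drive_tool --pt "-0.003 0 0 0" --pt "-0.005 0 0 0" --pt "-0.005 0 0 0"

```text
time_s: 30.3
tcp_pos: [0.5848, 0.0128, 0.2159]
ee_rot: [[0.165, -0.986, 0.0], [-0.986, -0.165, -0.004], [0.004, 0.0, -1.0]]
wrist_force: [5.4, -12.9, -2.6]
gripper_width: 0.002
```

```bash
python3 st.py
```

```text
30.3 [ 0.00044134 -0.01779657  0.21585317] F shaker [  3.21592074 -13.64097584  -2.57442554]
```

13.6 N along the push with stop-like stiffness. I'll back off slowly and watch whether the guard follows.

drive_tool --pt "0.005 0 0 0" --pt "0.01 0 0 0" --pt "0.015 0 0 0" --pt "0.02 0 0 0" --pt "0.025 0 0 0" --pt "0.03 0 0 0"

```text
time_s: 31.05
tcp_pos: [0.5851, 0.011, 0.2158]
ee_rot: [[0.165, -0.986, 0.0], [-0.986, -0.165, -0.001], [0.001, -0.0, -1.0]]
wrist_force: [3.2, -4.4, -0.9]
gripper_width: -0.001
```

drive_tool --pt "0.005 0 0 0" --pt "0.01 0 0 0" --pt "0.015 0 0 0" --pt "0.02 0 0 0" --pt "0.025 0 0 0" --pt "0.03 0 0 0"

```text
time_s: 31.8
tcp_pos: [0.585, 0.009, 0.2156]
ee_rot: [[0.165, -0.986, -0.001], [-0.986, -0.165, 0.001], [-0.001, 0.001, -1.0]]
wrist_force: [0.1, -0.3, -0.3]
gripper_width: 0.003
```

The force fell to zero within 3 mm of retreat, so the guard is holding by itself. I'll retreat fully and look.

drive_tool --pt "0.05 0 0 0" --pt "0.15 0 0 0" --pt "0.3 0 0 0" --pt "0.5 0 0 0" --pt "0.5 0 -0.3 0" --pt "0.5 0 -0.6 0" --pt "0.5 0 -1 0" --pt "0.5 0 -1 0"

```text
time_s: 32.8
tcp_pos: [0.5969, -0.052, 0.3407]
ee_rot: [[0.165, -0.986, 0.01], [-0.986, -0.165, 0.0], [0.001, -0.01, -1.0]]
wrist_force: [-0.1, -0.3, -0.7]
gripper_width: 0.007
```

drive_tool --pt "0.3 0.3 0 0" --pt "0.5 0.8 0 0" --pt "0.5 1 0 0" --pt "0.5 1 0 0" --pt "0.5 1 0 0"

```text
time_s: 33.42
tcp_pos: [0.4874, -0.13, 0.3355]
ee_rot: [[0.165, -0.986, 0.0], [-0.986, -0.165, 0.0], [-0.0, -0.0, -1.0]]
wrist_force: [0.0, 0.4, -0.3]
gripper_width: 0.007
```

```bash
python3 - <<'E'
from h import *
print(telemetry.sense()["time_s"],telemetry.sense()["wrist_force"])
s=cam("scene");tt=cam("top")
m=np.zeros((600,800,3),np.uint8)
a=crop(s["color"],300,130,410,270,4);m[:560,:440]=a
b=crop(tt["color"],160,120,390,225,1.55);m[:b.shape[0],443:443+b.shape[1]]=b[:,:357]
c=crop(s["color"],160,120,500,400,1.04);m[170:170+c.shape[0],445:445+c.shape[1]]=c[:,:355]
cv2.imwrite("pics/m7.png",m)
E
```

```text
33.425 [ 0.02656431  0.40061764 -0.3052587 ]
```

View pics/m7.png

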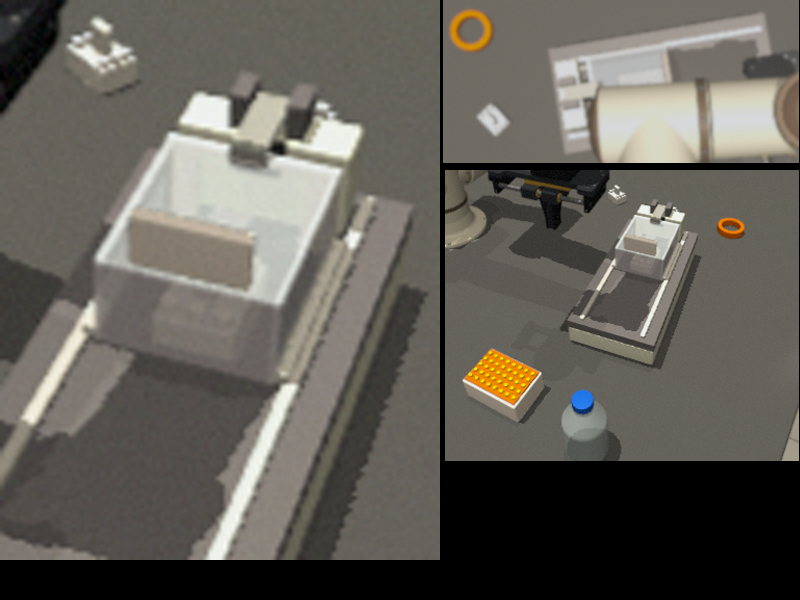

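The guard is shut against the keeper with the pawl over its edge (crop 255,150). The carrier is under it, and the tape, tip box and flask have not moved. I'm handing the job in.

```bash
python3 -c "
from station import order
print(order.finish_job())"
```

```text
the job is handed in; nothing more can be done
None
```

The largest of the three carriers is in the shaker bay and the guard is shut over it and latched. I handed the job in at about 33.5 s; no verdict is reported.

- **Carrier:** I gripped it by the fin and lowered it into the bay without notable side force. It pressed on the bay floor with about 5 N before I let go.
- **Guard:** The push rose to about 11 N, then fell as the latch clicked. I went on slowly to 13.6 N along the push (about 14 N in all) and then backed off. The highest reading was therefore below 20 N, but I only read the force at the end of each move, so a brief peak in between could have been missed.
- **Last checks:** When I backed off, the force dropped to zero within about 3 mm and the guard did not follow. The last picture shows the guard against the keeper with the pawl over its edge. The tape, tip box and flask look unmoved, and the arm is clear of everything.
- **Disagreements:**
  - Just after the click the force fell to about 0.5 N instead of the 7 N in the text. It rose again only as I pushed on to the stop.
  - The wrist camera also read heights 3 to 5 mm low, so I used the text's heights for the carrier and bay. The force at touchdown agreed with those heights.

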